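# Set the guitar maker's vise and float its sliding jaw

## Robot

A 6-joint arm with a two-finger parallel gripper is mounted at the origin on the work surface. World frame = base frame: x ahead of the robot, y to its left, z up, the work surface at z = 0. Lengths are in mm, angles in rad, forces in N, time in s.
With the tool pointing down it reaches from about 350 to 775 mm from the base axis. Payload 7.3 kg.
Tool frame: the origin (TCP) lies on the mounting face of the last link; the fingertips stand 178 mm ahead of it and the grasp point (between the pads) lies 159 mm ahead of it (bot.grip_point_offset is the distance from the TCP to the grasp point, in mm); x points along the fingers, y is the direction in which the jaws open and shut, and the axes are right-handed (so a half turn about x gives the same grasp; the last joint's range is limited). The gripper opens to 92 mm and grips with 3 to 60 N. Pads are 19 mm wide; open, the fingers measure 130 mm over their backs; the gripper's body (75 mm by 190 mm) begins 47 mm behind the grasp point.
Start: joints at [-1.376, 0.342, 1.524, -0, 1.275, -0.146], TCP at [175.496, -494.802, 404.741] pointing down, gripper open.
Joint ranges: [-2.53, 2.53], [-0.77, 2.02], [0.04, 2.7], [-1, 4.14], [0.28, 2.66], [-3.11, 3.11]. Speed limits (rad/s): [2.57, 2.57, 3.14, 3.14, 3.14, 3.14].

## Interface

Orientations are given as [roll, pitch, yaw] about the fixed x, y, z axes, in that order (R = Rz(yaw) Ry(pitch) Rx(roll)).
In Python, from plant import bot gives the robot as it stands.
- The arm moves only by the tool arm_command, never from a script. Its argument "moves" is a list of rows, each a list of 5 numbers: the shift along the tool's x, y, z in cm, then the turn about the tool's x in degrees, then the opening, from 0 (shut) to 1 (fully open). A call has 1 to 10 rows; each row is the pose to reach, as a shift and turn from the pose measured when the call began, along the tool's axes at that moment; what a row does not reach only later rows make up. A row lasts 1/10 s, in which the tool goes at most 50 mm and 8.59 degrees, less where a joint would pass 70% of its speed; a pose out of reach is approached as far as the arm can. A call with a gripper value outside its range is refused whole. The fingers move at their own pace and stop on an object; the grip force is fixed at half the most. Time passes only in rows, so rows that repeat a pose let the fingers close. It gives the time, the measured TCP pose, the force and the opening at its end, in the units of the state.
- bot.get_obs(): the state, without advancing time (a new reading comes with each control period).
- bot.capture(name): name is "scene" or "top"; returns a dict with "frame" (480x640x3 uint8, blue, green, red), "K" (3x3 intrinsics, pixels), "k1" (the pictures are not rectified: a ray, as slopes to the right and down, at radius r is drawn at 1 + k1 r^2 times it, then the intrinsics apply), "origin" and "orientation" of the camera in the world. Camera axes: x right, y down, z forward; pixel columns grow to the right and rows downward; lengths in mm; the calibration is good to about 2 mm. A picture is of the moment at which its call begins. There is no depth.
- bot.close_job(): hands the job in, once; it reports no verdict.
The state is a dict: "time": time; "joint_positions": joint angles; "dq": joint speeds; "tau": joint torques, N m; "tool_pos": TCP position; "tcp_rot": TCP orientation; "contact_force": force on the tool from outside, world axes, zero at the start; "moment": the same for the moment, N m; "grip_width": finger opening in mm.
Only numpy, scipy, OpenCV 4.12 (cv2) and the standard library are available. Lean on these libraries where they do the work, as an engineer would, in place of code of your own. Each camera call takes 0.05 s, during which the arm holds its last target.

## Task

Get the vise on the bench ready for a tapered guitar neck: wind its handwheel clockwise (as you face the wheel) until the white witness mark on the rim stands straight up at the top, regrasping as you need, then turn the thumbscrew on top of the sliding post (the post nearer the handwheel) clockwise until it seats and back it off a quarter turn, so that the jaw can float to the taper. Keep hold of that thumbscrew at the quarter turn and finish while still gripping it, ready to nip it up when the neck is in; leave the other post's thumbscrew and everything lying on the bench as they are.

Things in the scene. Friction and masses are not known exactly. Their poses are not given: they have to be found in the camera images.
- vise: Green guitar maker's vise bolted to the bench. Origin on the bench; z up; y along its level black beam (46 mm square, y -158 to +200 mm, top 133 mm up), away from the handwheel; x roughly away from the robot. Handwheel in the plane y = -205 mm; sliding post at y = -30, fixed post at y = +130; round foot, 136 mm across, at y = +45. Between the posts are swivelling wooden-faced jaws, top 205 mm up.
- wheel_centre (a point): Handwheel's centre, 110 mm up; axes as the vise's, the wheel turns about y. Round rim: radius 62 mm to the middle of the bar, bar 14 mm thick, top 179 mm up; three spokes, hub 36 mm across. Pinch the rim from above, a finger on either face; no obstacle within 45 mm of either face but the hub and beam-end bearing. Drag 0.18 N m, stays where left. Clockwise brings the sliding post in 4 mm a turn.
- handwheel (a joint): Angle of the handwheel, rad. 0: the white witness mark (10 mm band round the rim) is straight up. Grows clockwise seen from the handwheel's end, looking along the beam: the rim's top then moves away from the robot (vise +x). Starts between -2.7 and -1.6, with the mark on the robot's side. Stops at -3.1 and +2.0.
- lock_grip (a point): Grip point of the sliding post's thumbscrew: on its vertical axis, 235 mm above the bench. Head: flat upright steel paddle of two lobes, 50 mm long, 10 mm thick, 220 to 246 mm above the bench, on a hub 30 mm across; white dab on one lobe. The point turns with the screw: z up, y along the paddle (dab on the -y lobe), x across its thickness. Post top 204, wooden jaw face 205 mm up.
- lock_screw (a joint): Angle of the sliding post's thumbscrew, rad. 0: seated hard on its stop, with the paddle along the beam and the white dab towards the handwheel. Negative: unscrewed by that much. Tightening is clockwise from above and makes the value grow to 0. Starts between -2.5 and -1.9. Turns with 0.08 N m of drag and stays where it is left.
- other_screw (a joint): Angle of the fixed post's thumbscrew (same make and the same zero), to be left alone.
- block_plane: Small bench plane, 160 x 44 mm, 70 mm high, beyond the vise; origin under its middle. Leave alone.
- bar_clamp: Blue bar clamp with a red handle, 320 mm long, 24 mm high, lying beyond the vise; origin near its sliding arm, on the bench. Leave alone.
- offcut: Wooden offcut, 65 x 45 x 40 mm, on the bench on the robot's side of the vise, near its handwheel end; origin under its middle. Leave alone.
- pencil: Flat yellow carpenter's pencil, 170 x 14 x 8 mm, on the bench on the robot's side of the vise, towards its far end; origin under its middle. Leave alone.
- pliers: Pliers with red grips, 160 mm long, 14 mm high, to the left of the vise; origin near their pivot, on the bench. Leave alone.
- other_lobe (a point): Point on the dabbed lobe of the fixed post's thumbscrew, 20 mm from its axis, 233 mm above the bench. Leave alone.

How it is judged (in metres and radians):
On the way, in this order (a step that is already met when the one before it is completed fails the run):
1. the handwheel is wound until its mark stands at the top (within 0.12 rad) (value of joint handwheel between -0.12 and 0.12 rad), for 0.3 s.
2. the sliding post's thumbscrew is turned home until it seats (within 0.08 rad of its stop) (value of joint lock_screw above -0.08 rad), for 0.1 s.
At the end, for the whole second after the job is handed in: The handwheel's mark is at the top within 0.12 rad (7 degrees); the sliding post's thumbscrew, after seating, stands a quarter turn back from its seat within 0.25 rad (14 degrees), at rest, and the fingers still grip its head with more than 3 N, the grip being within 30 mm of its grip point (all of step 1 and value of joint lock_screw between -1.8208 and -1.3208 rad and velocity of joint lock_screw between -0.1 and 0.1 rad/s and contact force between the fingers and lock_screw above 3 N and distance between the grasp point and lock_grip below 0.03 m); the arm keeps its last pose, push and grip.
It fails at once if the other post's thumbscrew is turned (its lobe moved by more than 4 mm) (distance of other_lobe from where it was at the start of the episode above 0.004 m).
It fails at once if a tool, part or offcut on the bench is moved more than 30 mm (distance of any of block_plane, bar_clamp, offcut, pencil, pliers from where it was at the start of the episode above 0.03 m).
It also fails if it takes over 69 s, if anything falls off the work surface, if the arm or the gripper's body presses on something with over 40 N, if the wrist force passes 120 N, or if a joint passes its speed limit or range.

## Working session

There is one attempt and no reset: what is moved stays moved. The work goes in short steps, Python scripts to look and compute and a tool call to move; the robot and the scene stay as the last step left them, time stands still between calls to the robot, and variables do not carry over. Pictures are saved under pics/ and viewed, and the job is handed in when it is done.

Besides the shell and the picture viewer there is one more tool, called as name(argument=value, ...), one argument or row to a line, values as JSON. arm_command: Moves the arm, as the interface text tells. Its arguments: {"type":"object","properties":{"moves":{"type":"array"}},"required":["moves"]}

```bash
ls; mkdir -p pics; python3 - <<'E'
from plant import bot
import cv2
print(bot.get_obs(), bot.grip_point_offset)
for n in ("scene","top"):
    c=bot.capture(n); cv2.imwrite(f"pics/{n}0.png",c["frame"]); print(n,c["K"],c["k1"],c["origin"],c["orientation"])
E
```

```text
pics
{'time': 0.0, 'joint_positions': array([-1.37600330e+00,  3.42724883e-01,  1.52503981e+00,  2.67322662e-06,
        1.27538283e+00, -1.46013588e-01]), 'dq': array([-8.96891508e-04, -1.64889956e-03, -3.72757785e-04, -7.98073462e-04,
       -2.72793753e-04,  3.07858975e-05]), 'tau': array([-5.49730557e-04, -4.31249356e+01, -2.44225127e+01,  7.17373495e-02,
        5.60529158e-02, -1.02998079e-04]), 'tool_pos': array([ 175.46722484, -494.66141611,  404.03566905]), 'tcp_rot': array([-1.71845392,  1.56924145,  1.76394457]), 'contact_force': array([ 0.329788  , -0.26961204, -0.40188253]), 'moment': array([0.00024028, 0.03229934, 0.02602193]), 'grip_width': 91.7823828091019} 159.20000000000002
scene [[620.9900392    0.         312.93949383]
 [  0.         620.9900392  235.01263541]
 [  0.           0.           1.        ]] -0.0820540417263541 [1039.93867694 -384.2798196  1160.41409821] [-2.5409914  -0.00390338  0.7694474 ]
top [[537.42683233   0.         320.56882985]
 [  0.         537.42683233 235.62966431]
 [  0.           0.           1.        ]] -0.14719281180701196 [ 448.98149579   99.06015006 1213.66909972] [-3.04195894  0.01359963 -1.58346852]
```

View pics/scene0.png

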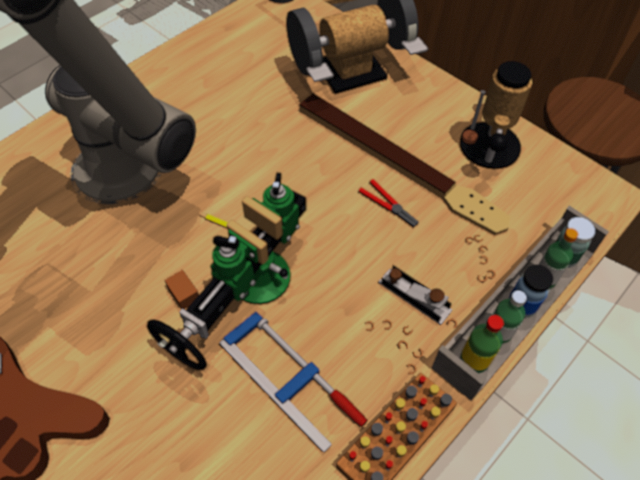

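View pics/top0.png

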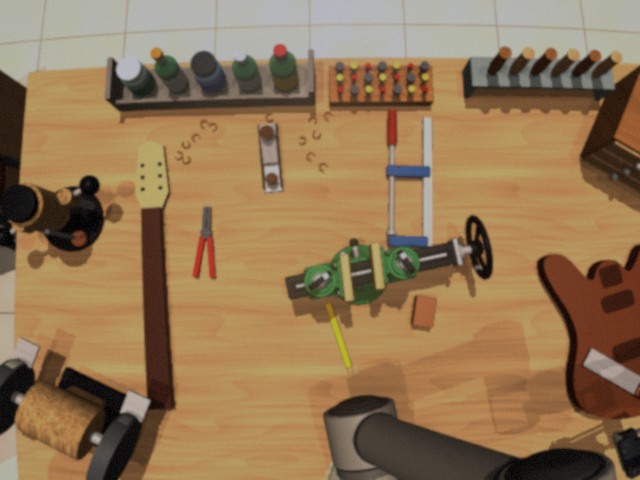

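The scene picture shows the wheel near (176,343), the sliding screw near (228,243) and the fixed screw near (279,185). In the top picture the wheel is near (480,249), the sliding screw near (404,262) and the fixed screw near (320,280). I'll enlarge both.

```bash
cat > h.py <<'E'
import numpy as np, cv2
from scipy.spatial.transform import Rotation as Ro
def R(e): return Ro.from_euler('xyz',e).as_matrix()
def proj(c,P):
    P=np.atleast_2d(P).astype(float); q=(P-c["origin"])@R(c["orientation"])
    s=q[:,:2]/q[:,2:]; r2=(s**2).sum(1,keepdims=True); s=s*(1+c["k1"]*r2)
    return s*[c["K"][0,0],c["K"][1,1]]+c["K"][:2,2]
def ray(c,uv):
    d=np.array([c["k1"],0,0,0.])
    s=cv2.undistortPoints(np.array([[uv]],float),c["K"],d)[0,0]
    return R(c["orientation"])@np.array([s[0],s[1],1])
def atz(c,uv,z):
    v=ray(c,uv); return c["origin"]+v*(z-c["origin"][2])/v[2]
def tri(c1,u1,c2,u2):
    a,b=ray(c1,u1),ray(c2,u2); o1,o2=np.array(c1["origin"]),np.array(c2["origin"])
    t=np.linalg.lstsq(np.c_[a,-b],o2-o1,rcond=None)[0]
    p,q=o1+a*t[0],o2+b*t[1]; return (p+q)/2,np.linalg.norm(p-q)
def vT(p,V):  # vise pose p=x,y,yaw
    c,s=np.cos(p[2]),np.sin(p[2]); V=np.atleast_2d(V).astype(float)
    return V@np.array([[c,s,0],[-s,c,0],[0,0,1]])+[p[0],p[1],0]
def crop(f,x,y,w,h,s,name):
    cv2.imwrite(name,cv2.resize(f[y:y+h,x:x+w],None,fx=s,fy=s,interpolation=cv2.INTER_CUBIC))
E
python3 - <<'E'
from h import *
from plant import bot
f=cv2.imread("pics/scene0.png"); crop(f,140,160,190,220,2.7,"pics/s0c.png")
f=cv2.imread("pics/top0.png"); crop(f,270,200,240,120,3.3,"pics/t0c.png")
E
```

```text
(no output)
```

View pics/s0c.png

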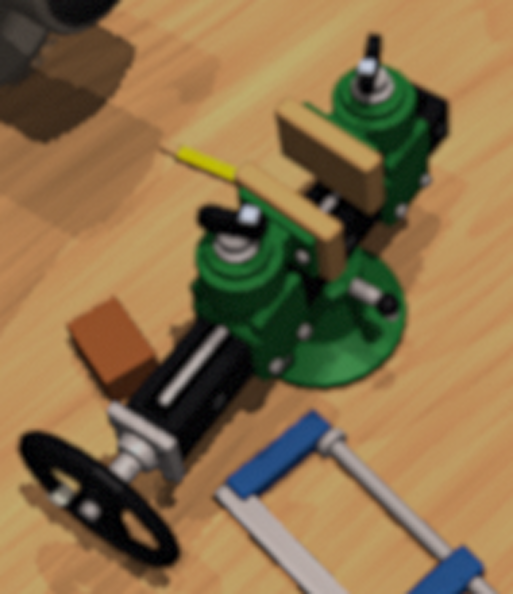

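View pics/t0c.png

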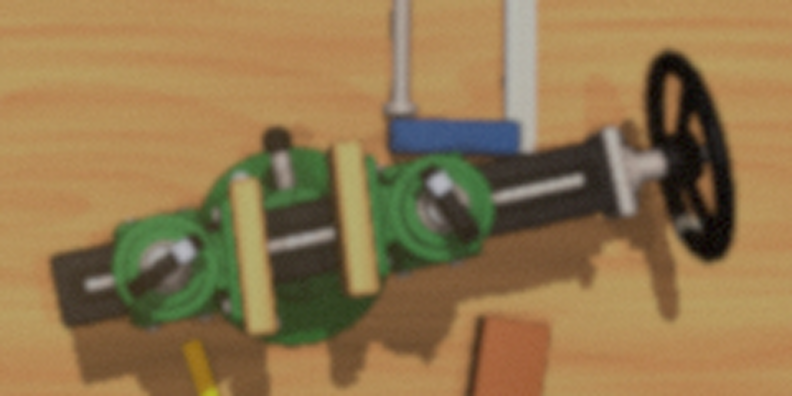

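```bash
cat > fit.py <<'E'
from h import *
from plant import bot
from scipy.optimize import least_squares
S=bot.capture("scene");T=bot.capture("top")
s=lambda x,y:np.array([x/2.7+140,y/2.7+160]); t=lambda x,y:np.array([x/3.3+270,y/3.3+200])
for n,a,b in [("slide dab",s(249,214),t(438,184)),("slide ctr",s(233,220),t(453,207)),("fix dab",s(368,66),t(185,250)),("fix ctr",s(372,63),t(166,268)),("mark",s(62,495),t(687,222)),("hub end",s(89,510),t(690,157))]:
    p,e=tri(S,a,T,b); print(n,p.round(1),round(e,1))
# lightweight fit: blob positions
obs=[(S,[0,-30,246],s(233,217)),(T,[0,-30,246],t(453,207)),(S,[0,130,246],s(372,60)),(T,[0,130,246],t(166,268))]
# rim extents in top crop: top (673,50), bottom (713,262)
f=lambda p:np.concatenate([(proj(c,vT(p,V))[0]-u) for c,V,u in obs])
r=least_squares(f,[450,0,0]); print(r.x,f(r.x).round(1)); np.save("vise.npy",r.x)
p=r.x
for n,c,(x0,y0,w,h,sc) in (("s",S,(140,160,190,220,2.7)),("t",T,(270,200,240,120,3.3))):
    im=cv2.resize(c["frame"][y0:y0+h,x0:x0+w],None,fx=sc,fy=sc,interpolation=cv2.INTER_CUBIC)
    def pl(V,col,cl=True):
        q=((proj(c,vT(p,V))-[x0,y0])*sc).astype(np.int32); cv2.polylines(im,[q],cl,col,1)
    th=np.linspace(0,2*np.pi,60)
    for y in (-198,-212):
      for rr in (69,): pl(np.c_[rr*np.sin(th),0*th+y,110+rr*np.cos(th)],(0,255,255))
    pl([[-23,-158,133],[23,-158,133],[23,200,133],[-23,200,133]],(255,255,0))
    pl(np.c_[68*np.sin(th),45+68*np.cos(th),0*th],(0,0,255))
    for y in(-30,130): pl(np.c_[15*np.sin(th),y+15*np.cos(th),0*th+220],(0,0,255))
    cv2.imwrite(f"pics/fit_{n}.png",im)
E
python3 fit.py
```

```text
slide dab [507.7 -37.2 241.9] 0.6
slide ctr [496.5 -45.3 231.7] 4.1
fix dab [474.2 103.1 243.9] 2.8
fix ctr [465.1 114.2 229.5] 3.9
mark [ 490.8 -224.9   67. ] 0.6
hub end [ 529.7 -221.7   97.4] 3.8
[ 4.92939150e+02 -1.60945661e+01  1.94596518e-01] [-1.3 -2.5  0.3 -2.3 -1.4 -2.7  0.6 -2.3]
```

View pics/fit_s.png

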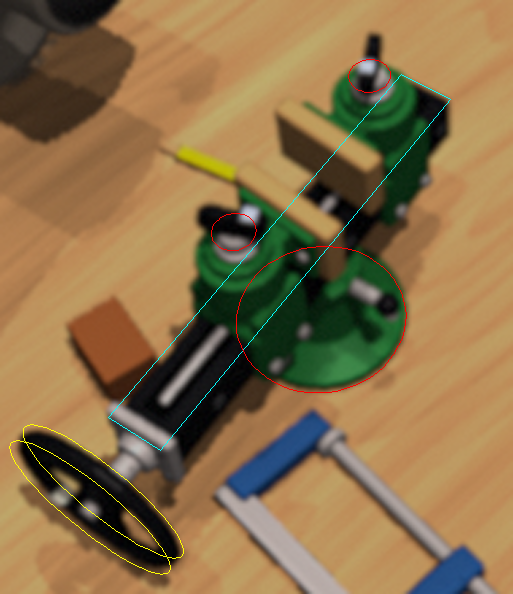

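View pics/fit_t.png

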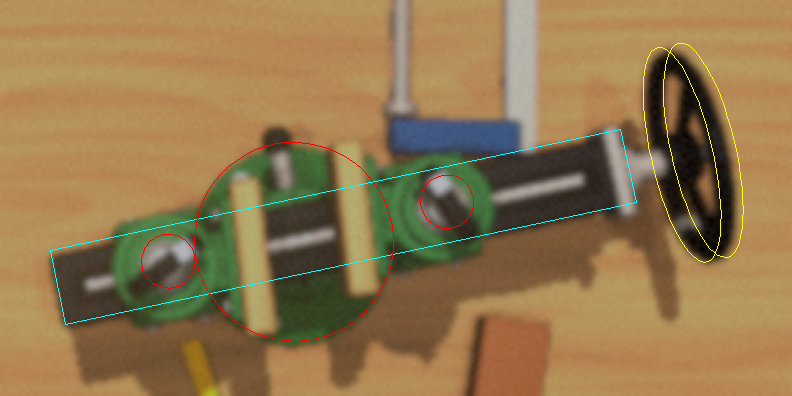

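```bash
cat > fit2.py <<'E'
from h import *
from plant import bot
from scipy.optimize import least_squares
import pickle
S=bot.capture("scene");T=bot.capture("top")
pickle.dump((S,T),open("cams.pkl","wb"))
s=lambda x,y:np.array([x/2.7+140,y/2.7+160]); t=lambda x,y:np.array([x/3.3+270,y/3.3+200])
a,b=np.meshgrid(np.linspace(0,2*np.pi,120),np.linspace(0,2*np.pi,24)); a=a.ravel();b=b.ravel()
TOR=np.c_[(62+7*np.cos(b))*np.sin(a),-205+7*np.sin(b),110+(62+7*np.cos(b))*np.cos(a)]
def bb(c,p,V): q=proj(c,vT(p,V)); return np.r_[q.min(0),q.max(0)]
th=np.linspace(0,2*np.pi,90); FOOT=np.c_[68*np.sin(th),45+68*np.cos(th),0*th]
pts=[(T,[-23,200,133],t(66,327)),(T,[23,200,133],t(52,256)),(T,[0,130,220],t(168,264)),(S,[23,200,133],s(447,98))]
wS=np.r_[s(20,431),s(179,567)]; wT=np.r_[t(646,50),t(735,262)]
def f(p):
    return np.concatenate([proj(c,vT(p,V))[0]-u for c,V,u in pts]+[bb(S,p,TOR)-wS,bb(T,p,TOR)-wT,[bb(S,p,FOOT)[2]-s(406,0)[0],bb(S,p,FOOT)[3]-s(0,387)[1],bb(T,p,FOOT)[3]-t(0,346)[1]]])
r=least_squares(f,[493,-16,.19],loss='soft_l1'); p=r.x; print(p,f(p).round(1)); np.save("vise.npy",p)
print("wheel",vT(p,[0,-205,110]).round(1),"lock",vT(p,[0,-30,235]).round(1))
m,e=tri(S,s(62,495),T,t(687,222))
for m in (m,):
    d=m-vT(p,[0,0,0])[0]; c,q=np.cos(p[2]),np.sin(p[2]); v=[c*d[0]+q*d[1],-q*d[0]+c*d[1],d[2]]; print("mark vise",np.round(v,1),"ang",np.arctan2(v[0],v[2]-110))
for an in np.arange(-2.8,-1.4,.1):
    V=[[62*np.sin(an),-205-5,110+62*np.cos(an)]]
    q=proj(S,vT(p,V))[0]-s(62,495);w=proj(T,vT(p,V))[0]-t(687,222)
    print(round(an,1),q.round(1),w.round(1))
E
python3 fit2.py
```

```text
[ 4.91068085e+02 -1.54536844e+01  1.99326840e-01] [-0.4  0.7 -0.8 -0.3 -0.1  0.5  0.5 -0.2 -2.2 -1.1  0.1  0.3 -0.3 -1.
  1.1 -0.1 -0.5  1.4 -0.5]
wheel [[ 531.7 -216.4  110. ]] lock [[497.  -44.9 235. ]]
mark vise [ -41.8 -205.3   67. ] ang -2.3713480994836647
-2.8 [ 8.2 10.7] [-2.2 -9.6]
-2.7 [5.7 8.7] [-1.3 -7.1]
-2.6 [3.2 6.7] [-0.4 -4.8]
-2.5 [0.8 4.6] [ 0.6 -2.5]
-2.4 [-1.5  2.5] [ 1.6 -0.4]
-2.3 [-3.7  0.3] [2.7 1.4]
-2.2 [-5.8 -1.7] [3.7 3.1]
-2.1 [-7.7 -3.8] [4.8 4.6]
-2.0 [-9.4 -5.8] [5.8 5.8]
-1.9 [-11.   -7.7] [6.8 6.8]
-1.8 [-12.4  -9.5] [7.8 7.5]
-1.7 [-13.5 -11.2] [8.8 8. ]
-1.6 [-14.4 -12.8] [9.7 8.1]
-1.5 [-15.1 -14.2] [10.6  8. ]
```

```bash
cat > st.py <<'E'
from h import *
from plant import bot
p=np.load("vise.npy")
def state():
    o=bot.get_obs(); M=R(o["tcp_rot"]); g=o["tool_pos"]+M[:,0]*bot.grip_point_offset
    print("t",round(o["time"],2),"grip pt",g.round(1),"q",o["joint_positions"].round(3),"w",round(o["grip_width"],1),"F",np.round(o["contact_force"],1),"M",np.round(o["moment"],2))
    return o,M,g
def toV(P):
    d=np.asarray(P)-[p[0],p[1],0]; c,s=np.cos(p[2]),np.sin(p[2]); return np.array([c*d[0]+s*d[1],-s*d[0]+c*d[1],d[2]])
def dirV(d): c,s=np.cos(p[2]),np.sin(p[2]); return np.array([c*d[0]+s*d[1],-s*d[0]+c*d[1],d[2]])
def shift(M,g,target): return (M.T@(np.asarray(target)-g)/10).round(2)   # cm in tool axes
E
python3 - <<'E'
from st import *
o,M,g=state(); print(M.round(3)); print("tool y in vise deg",np.degrees(np.arctan2(*dirV(M[:,1])[[1,0]])),"grip in vise",toV(g).round(1))
for a in(-.9,): 
    t=vT(p,[62*np.sin(a),-205,110+62*np.cos(a)])[0]; print(t,shift(M,g,t))
E
```

```text
t 0.3 grip pt [ 175.5 -494.7  245.3] q [-1.376  0.342  1.524 -0.     1.275 -0.146] w 91.8 F [ 0.  -0.1 -0.2] M [ 0.09  0.05 -0.01]
[[-0.     0.334 -0.943]
 [ 0.    -0.943 -0.334]
 [-1.    -0.    -0.   ]]
tool y in vise deg -81.89636250823136 grip in vise [-404.3 -407.3  245.3]
[ 484.05538055 -226.01128792  148.53981803] [  9.69 -15.01 -38.06]
```

arm_command(
  moves=[
    [0,-1.5,-4,1,0.5],
    [0,-3.2,-8,2,0.5],
    [0,-4.8,-12,3,0.5],
    [0,-6.4,-16,4,0.5],
    [0,-8,-20,5,0.5],
    [0,-9.6,-24,6,0.5],
    [0,-11.2,-28,7,0.5],
    [0,-13,-33,8.1,0.5],
    [0,-15,-38,8.1,0.5],
    [0,-15,-38,8.1,0.5],
  ],
)

```text
time: 1.3
tool_pos: [486.3, -222.9, 404.4]
tcp_rot: [-2.409, 1.569, 0.937]
contact_force: [0.2, -0.9, 1.3]
grip_width: 46.0
```

```bash
python3 - <<'E'
from st import *
T=bot.capture("top");S=bot.capture("scene")
crop(T["frame"],370,200,160,120,4,"pics/t1.png");crop(S["frame"],110,250,160,140,4,"pics/s1.png")
o,M,g=state();print("tool y in vise deg",np.degrees(np.arctan2(*dirV(M[:,1])[[1,0]])),"grip in vise",toV(g).round(1))
for a in(-.9,-.8): 
    t=vT(p,[62*np.sin(a),-205,110+62*np.cos(a)])[0]; print(t,shift(M,g,t))
E
```

```text
t 1.4 grip pt [ 484.2 -225.2  245.1] q [-0.579  0.359  1.5    0.     1.284  0.789] w 45.8 F [-0.8 -0.3 -0. ] M [0.   0.05 0.01]
tool y in vise deg -89.80731870336105 grip in vise [ -48.3 -204.2  245.1]
[ 484.05538055 -226.01128792  148.53981803] [9.65 0.09 0.02]
[ 488.06458591 -225.20139112  153.19581598] [ 9.19  0.09 -0.39]
```

View pics/t1.png

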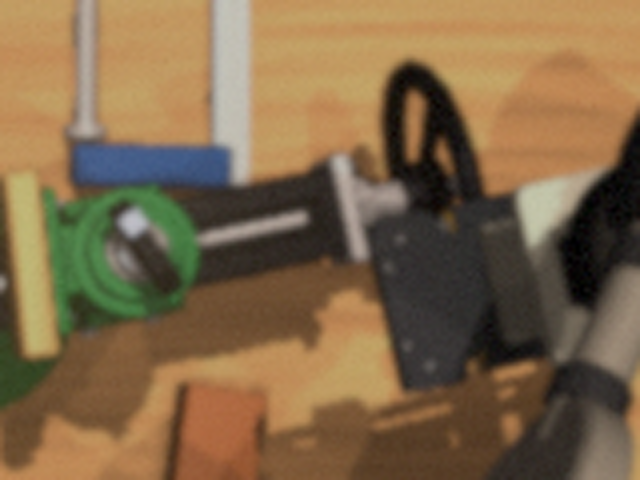

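View pics/s1.png

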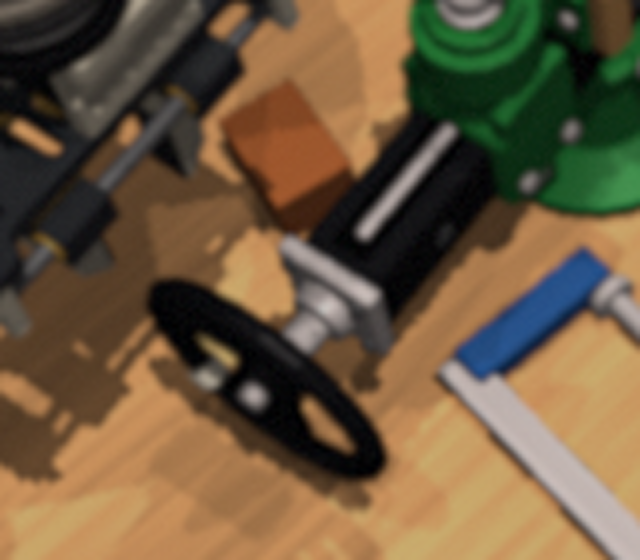

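The gripper stands over the robot's side of the rim with the fingers split along the beam axis, and the path down is clear. I'll descend, close, then carry the rim over the top.

arm_command(
  moves=[
    [3,0,0,0,0.5],
    [6,0.1,0,0,0.5],
    [8,0.1,0,0,0.5],
    [9.6,0.1,0,0,0.5],
    [9.6,0.1,0,0,0.5],
    [9.6,0.1,0,0,0],
    [9.6,0.1,0,0,0],
    [9.6,0.1,0,0,0],
    [9.6,0.1,0,0,0],
  ],
)

```text
time: 2.3
tool_pos: [484.4, -226.3, 309.0]
tcp_rot: [2.511, 1.57, -0.428]
contact_force: [-0.5, 0.6, 0.0]
grip_width: 18.4
```

```bash
python3 - <<'E'
from st import *
o,M,g=state();v=toV(g);print("grip in vise",v.round(1),np.arctan2(v[0],v[2]-110),np.hypot(v[0],v[2]-110))
for a in np.arange(-.9,.95,.15): 
    t=vT(p,[62*np.sin(a),v[1],110+62*np.cos(a)])[0]; print(a.round(2),shift(M,g,t))
E
```

```text
t 2.3 grip pt [ 484.5 -226.4  149.8] q [-0.58   0.455  1.634  0.     1.052  0.788] w 18.4 F [-0.5  0.6  0. ] M [ 0.02 -0.    0.03]
grip in vise [ -48.2 -205.4  149.8] -0.8796836860449563 62.51556583257996
-0.9 [ 0.13 -0.    0.04]
-0.75 [-0.55  0.   -0.59]
-0.6 [-1.13  0.   -1.32]
-0.45 [-1.6   0.01 -2.12]
-0.3 [-1.94  0.01 -2.99]
-0.15 [-2.14  0.01 -3.89]
0.0 [-2.21  0.02 -4.82]
0.15 [-2.14  0.02 -5.74]
0.3 [-1.94  0.02 -6.65]
0.45 [-1.59  0.03 -7.51]
0.6 [-1.13  0.03 -8.32]
0.75 [-0.55  0.03 -9.04]
0.9 [ 0.14  0.03 -9.67]
```

arm_command(
  moves=[
    [0,0,0,0,0],
    [0,0,0,0,0],
    [0,0,0,0,0],
  ],
)

```text
time: 2.6
tool_pos: [484.3, -225.3, 308.9]
tcp_rot: [-1.519, 1.569, 1.826]
contact_force: [-0.9, 4.7, 0.3]
grip_width: 13.7
```

arm_command(
  moves=[
    [-0.55,0,-0.6,0,0],
    [-1.1,0,-1.3,0,0],
    [-1.6,0,-2.1,0,0],
    [-1.95,0,-3,0,0],
    [-2.15,0,-3.9,0,0],
    [-2.2,0,-4.8,0,0],
    [-2.15,0,-5.75,0,0],
    [-1.95,0,-6.65,0,0],
    [-1.6,0,-7.5,0,0],
    [-1.6,0,-7.5,0,0],
  ],
)

```text
time: 3.6
tool_pos: [558.1, -210.4, 324.8]
tcp_rot: [-0.925, 1.569, 2.42]
contact_force: [-0.0, -2.1, -1.9]
grip_width: 12.9
```

```bash
python3 - <<'E'
from st import *
o,M,g=state();v=toV(g);print("grip in vise",v.round(1),np.arctan2(v[0],v[2]-110),np.hypot(v[0],v[2]-110))
for a in np.arange(.3,1.2,.15): 
    t=vT(p,[62*np.sin(a),v[1],110+62*np.cos(a)])[0]; print(a.round(2),shift(M,g,t))
T=bot.capture("top");S=bot.capture("scene")
crop(T["frame"],370,200,160,120,4,"pics/t2.png");crop(S["frame"],110,250,160,140,4,"pics/s2.png")
E
```

```text
t 3.6 grip pt [ 557.9 -210.2  165.6] q [-0.489  0.542  1.433  0.     1.169  0.878] w 12.9 F [-0.  -2.1 -1.9] M [-0.29  0.26 -0.02]
grip in vise [  26.9 -204.2  165.6] 0.45121282163053156 61.75890318233096
0.3 [-0.36 -0.    0.86]
0.45 [-0.02 -0.   -0.  ]
0.6 [ 0.44  0.   -0.81]
0.75 [ 1.02  0.01 -1.53]
0.9 [ 1.7   0.01 -2.17]
1.05 [ 2.47  0.01 -2.69]
```

View pics/s2.png

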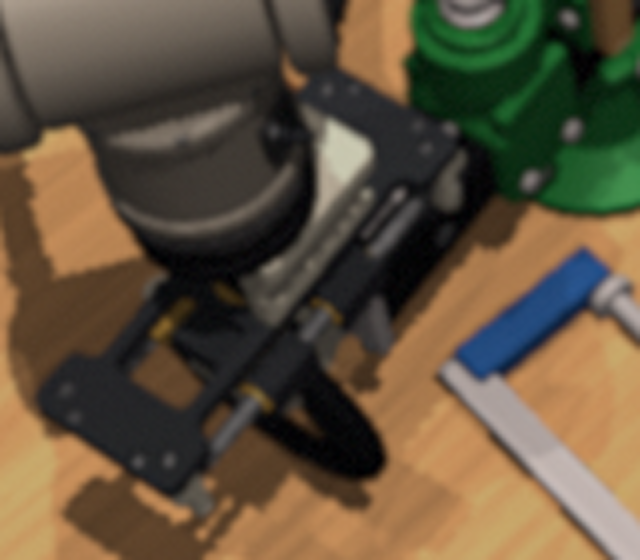

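The gripper covers the mark. I'll release, lift and draw back toward the robot to see it.

arm_command(
  moves=[
    [0,0,0,0,0.5],
    [0,0,0,0,0.5],
    [0,0,0,0,0.5],
    [0,0,0,0,0.5],
    [0,0,0,0,0.5],
    [-4,0,0,0,0.5],
    [-7,0,0,0,0.5],
    [-7,0,5,0,0.5],
    [-7,0,9,0,0.5],
    [-7,0,13,0,0.5],
  ],
)

```text
time: 4.7
tool_pos: [429.0, -236.7, 395.1]
tcp_rot: [-1.588, 1.57, 1.757]
contact_force: [-0.2, -1.0, 0.0]
grip_width: 46.0
```

```bash
cat > look.py <<'E'
import sys
from st import *
n=sys.argv[1]
T=bot.capture("top");S=bot.capture("scene")
crop(T["frame"],370,200,160,120,4,f"pics/t{n}.png");crop(S["frame"],110,250,160,140,4,f"pics/s{n}.png")
o,M,g=state();v=toV(g);print("grip in vise",v.round(1),"tool y deg",np.degrees(np.arctan2(*dirV(M[:,1])[[1,0]])))
E
python3 look.py 3
```

```text
t 4.8 grip pt [ 426.7 -236.7  236. ] q [-0.664  0.284  1.635 -0.     1.225  0.707] w 46.1 F [-0.3 -0.  -0.6] M [0.05 0.06 0.01]
grip in vise [-106.9 -204.2  236. ] tool y deg -89.92813448922213
```

View pics/s3.png

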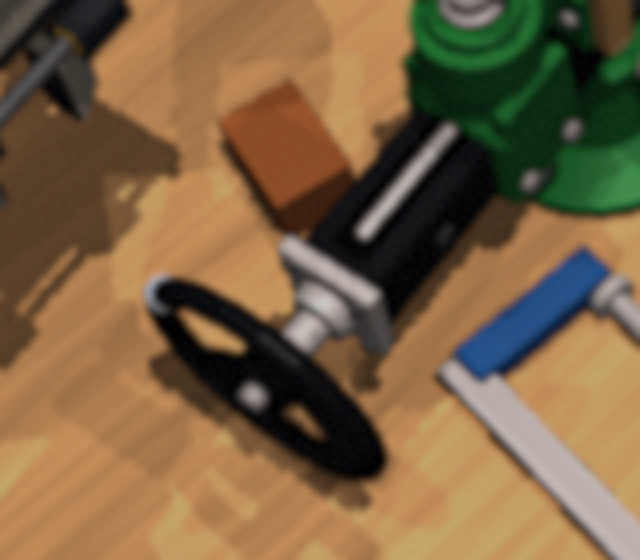

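View pics/t3.png

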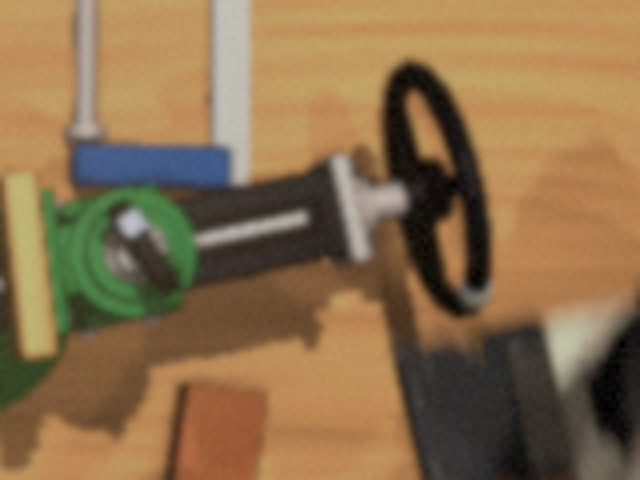

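The mark is now on the rim at the robot's side: scene crop (158,292), top crop (475,296). I'll compute the angle.

```bash
python3 - <<'E'
from st import *
import pickle
S,T=pickle.load(open("cams.pkl","rb"))
s=np.array([158/4+110,292/4+250]); t=np.array([475/4+370,296/4+200])
m,e=tri(S,s,T,t); v=toV(m); print(v.round(1),e,"ang",np.arctan2(v[0],v[2]-110))
for an in np.arange(-1.5,-.7,.1):
    V=[[63*np.sin(an),-205,110+63*np.cos(an)]]
    print(round(an,1),(proj(S,vT(p,V))[0]-s).round(1),(proj(T,vT(p,V))[0]-t).round(1))
o,M,g=state()
t=vT(p,[62*np.sin(-.7),-204.5,110+62*np.cos(-.7)])[0]; print(shift(M,g,t))
E
```

```text
[ -58.1 -204.1  134.2] 1.2783708114041807 ang -1.1761251430724358
-1.5 [-0.3  3.8] [-2.2  2.2]
-1.4 [-0.7  2.6] [-1.4  1.8]
-1.3 [-0.9  1.5] [-0.6  1.1]
-1.2 [-0.7  0.5] [0. 0.]
-1.1 [-0.4 -0.2] [ 0.5 -1.3]
-1.0 [ 0.3 -0.7] [ 1.  -2.9]
-0.9 [ 1.2 -0.9] [ 1.3 -4.8]
-0.8 [ 2.4 -1. ] [ 1.6 -6.9]
t 4.8 grip pt [ 426.7 -236.7  236. ] q [-0.664  0.284  1.635 -0.     1.225  0.707] w 46.1 F [-0.3 -0.  -0.6] M [0.05 0.06 0.01]
[ 7.84  0.06 -6.71]
```

arm_command(
  moves=[
    [0,0,-4,0,0.5],
    [0,0,-7.2,0,0.5],
    [4,0.1,-7.2,0,0.5],
    [7.5,0.1,-7.2,0,0.5],
    [7.5,0.1,-7.2,0,0.5],
    [7.5,0.1,-7.2,0,0],
    [7.5,0.1,-7.2,0,0],
    [7.5,0.1,-7.2,0,0],
    [7.5,0.1,-7.2,0,0],
    [7.5,0.1,-7.2,0,0],
  ],
)

```text
time: 5.8
tool_pos: [497.5, -222.9, 321.0]
tcp_rot: [-1.176, 1.567, 2.166]
contact_force: [-2.5, 5.2, 4.9]
grip_width: 13.0
```

arm_command(
  moves=[
    [0,0,0,0,0],
    [0,0,0,0,0],
    [0,0,0,0,0],
  ],
)

```text
time: 6.1
tool_pos: [497.6, -222.9, 321.2]
tcp_rot: [-1.247, 1.567, 2.095]
contact_force: [0.4, 2.0, -0.9]
grip_width: 13.6
```

```bash
python3 - <<'E'
from st import *
o,M,g=state();v=toV(g);a0=np.arctan2(v[0],v[2]-110);print("grip in vise",v.round(1),a0,np.hypot(v[0],v[2]-110))
for k in np.arange(0,1.31,.13): 
    a=a0+k;t=vT(p,[62*np.sin(a),v[1],110+62*np.cos(a)])[0]; print(k.round(2),shift(M,g,t))
E
```

```text
t 6.1 grip pt [ 497.3 -222.4  162. ] q [-0.562  0.459  1.588  0.002  1.097  0.808] w 13.6 F [ 0.4  2.  -0.9] M [ 0.31 -0.11  0.03]
grip in vise [ -34.9 -204.   162. ] -0.5911710884627851 62.57655156779487
0.0 [ 0.05  0.   -0.03]
0.13 [-0.36 -0.   -0.73]
0.26 [-0.67 -0.   -1.47]
0.39 [-0.88 -0.   -2.25]
0.52 [-0.99 -0.   -3.05]
0.65 [-1.   -0.   -3.85]
0.78 [-0.9   0.   -4.65]
0.91 [-0.7   0.   -5.43]
1.04 [-0.4   0.   -6.18]
1.17 [-0.    0.01 -6.88]
1.3 [ 0.48  0.01 -7.52]
```

arm_command(
  moves=[
    [-0.4,0,-0.7,0,0],
    [-0.7,0,-1.5,0,0],
    [-0.9,0,-2.25,0,0],
    [-1,0,-3.05,0,0],
    [-1,0,-3.85,0,0],
    [-0.9,0,-4.65,0,0],
    [-0.7,0,-5.4,0,0],
    [-0.4,0,-6.2,0,0],
    [0,0,-6.9,0,0],
    [0,0,-6.9,0,0],
  ],
)

```text
time: 7.1
tool_pos: [565.4, -209.3, 320.8]
tcp_rot: [-0.914, 1.567, 2.429]
contact_force: [-0.9, -0.8, -0.7]
grip_width: 13.2
```

arm_command(
  moves=[
    [0,0,0,0,0.5],
    [0,0,0,0,0.5],
    [0,0,0,0,0.5],
    [0,0,0,0,0.5],
    [-4,0,0,0,0.5],
    [-7,0,0,0,0.5],
    [-7,0,5,0,0.5],
    [-7,0,9,0,0.5],
    [-7,0,14,0,0.5],
    [-7,0,14,0,0.5],
  ],
)

```text
time: 8.1
tool_pos: [424.1, -237.4, 391.0]
tcp_rot: [-0.73, 1.563, 2.609]
contact_force: [0.1, 0.3, 0.6]
grip_width: 45.9
```

```bash
python3 look.py 4
```

```text
t 8.2 grip pt [ 427.4 -237.4  232.6] q [-0.664  0.289  1.639  0.     1.217  0.708] w 46.0 F [1.  0.5 0.3] M [ 0.   -0.04  0.03]
grip in vise [-106.3 -204.9  232.6] tool y deg -90.04077339165053
```

View pics/s4.png

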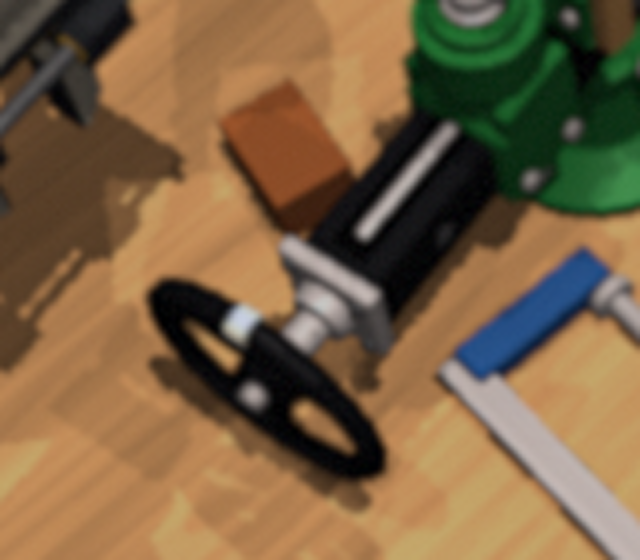

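View pics/t4.png

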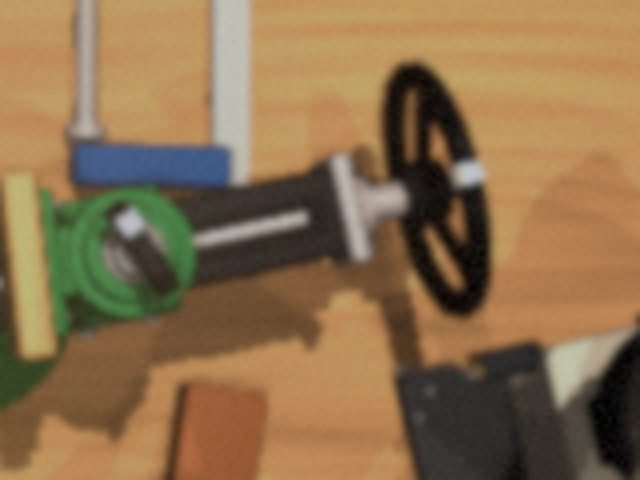

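Mark at scene crop (240,322), top crop (468,173), close to the top. Next I compute its angle.

```bash
python3 - <<'E'
from st import *
import pickle
S,T=pickle.load(open("cams.pkl","rb"))
s=np.array([240/4+110,322/4+250]); t=np.array([468/4+370,173/4+200])
m,e=tri(S,s,T,t); v=toV(m); print(v.round(1),e,"ang",np.arctan2(v[0],v[2]-110))
for an in np.arange(-.4,.3,.1):
    V=[[67*np.sin(an),-205,110+67*np.cos(an)]]
    print(round(an,1),(proj(S,vT(p,V))[0]-s).round(1),(proj(T,vT(p,V))[0]-t).round(1))
# local offset check: bbox of rim in both, measured this frame vs model
a,b=np.meshgrid(np.linspace(0,2*np.pi,120),np.linspace(0,2*np.pi,24)); a=a.ravel();b=b.ravel()
TOR=np.c_[(62+7*np.cos(b))*np.sin(a),-205+7*np.sin(b),110+(62+7*np.cos(b))*np.cos(a)]
for c,o,n in((S,[110,250],"s"),(T,[370,200],"t")):
    q=(proj(c,vT(p,TOR))-o)*4; print(q.min(0),q.max(0))
    im=cv2.imread(f"pics/{n}4.png")
    for y,rr in((-205,69),(-205,55)):
        th=np.linspace(0,6.283,90);w=((proj(c,vT(p,np.c_[rr*np.sin(th),0*th+y,110+rr*np.cos(th)]))-o)*4).astype(np.int32);cv2.polylines(im,[w],True,(0,255,255),1)
    w=((proj(c,vT(p,[[0,-205,179],[0,-205,110]]))-o)*4).astype(np.int32);cv2.polylines(im,[w],False,(0,0,255),1)
    cv2.imwrite(f"pics/{n}4o.png",im)
E
```

```text
[   1.9 -204.5  171.6] 0.9444867103958906 ang 0.03037350937610129
-0.4 [-12.   -7.7] [ 3.8 14. ]
-0.3 [-9.6 -6.5] [ 3.4 10.8]
-0.2 [-7.  -5.1] [2.8 7.5]
-0.1 [-4.2 -3.5] [2.2 4.1]
-0.0 [-1.3 -1.7] [1.5 0.8]
0.1 [1.7 0.3] [ 0.6 -2.5]
0.2 [4.7 2.5] [-0.3 -5.8]
[140.90681451 273.94305973] [385.76403822 481.37679549]
[381.7037298   56.73102914] [495.24042492 317.11022547]
```

View pics/s4o.png

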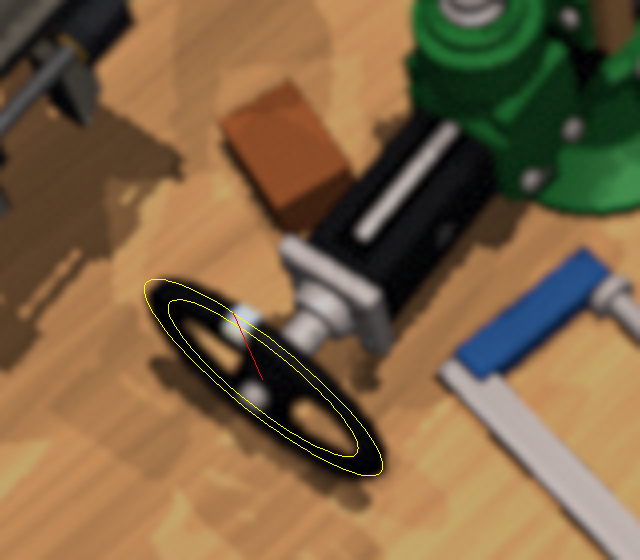

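View pics/t4o.png

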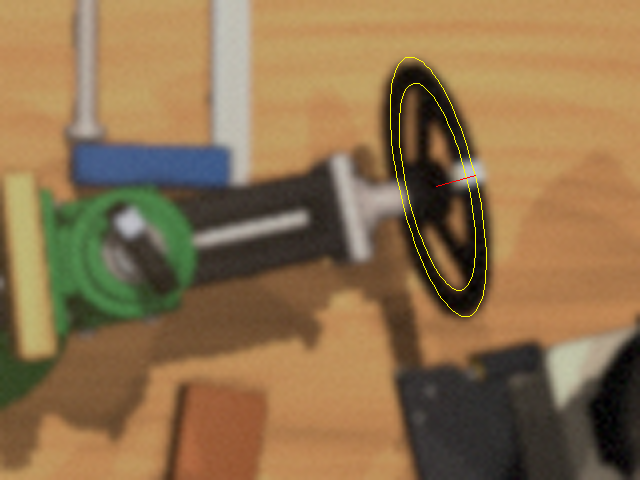

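```bash
cat > mark.py <<'E'
from st import *
import sys
S=bot.capture("scene");T=bot.capture("top")
from scipy.optimize import minimize_scalar
res={}
for n,c,(x0,y0,x1,y1) in (("s",S,(158,320,180,342)),("t",T,(478,235,496,252))):
    f=c["frame"][y0:y1,x0:x1].astype(float); w=np.clip(f.min(2)-110,0,None)  # white: all channels high
    Y,X=np.mgrid[y0:y1,x0:x1]; print(n,"max",f.min(2).max())
    obs=np.array([(w*X).sum(),(w*Y).sum()])/w.sum()
    def sil(a):
        A,B=np.meshgrid(np.linspace(a-.08,a+.08,9),np.linspace(0,6.283,40)); A=A.ravel();B=B.ravel();r=62+7.5*np.cos(B)
        q=proj(c,vT(p,np.c_[r*np.sin(A),-205+7.5*np.sin(B),110+r*np.cos(A)])).astype(np.float32)
        m=cv2.moments(cv2.convexHull(q)); return np.array([m["m10"],m["m01"]])/m["m00"]
    for a in (-.1,0,.1): print(a,(sil(a)-obs).round(2))
E
python3 mark.py
```

```text
s max 199.0
-0.1 [-3.65 -1.31]
0 [-1.    0.34]
0.1 [1.73 2.15]
t max 192.0
-0.1 [1.2  4.84]
0 [0.45 1.48]
0.1 [-0.38 -1.74]
```

The wheel reads +0.03 ± 0.03 rad, inside the 0.12 limit. Next, the thumbscrew: I'll overlay a paddle model to check its centre and angle.

```bash
cat > pad.py <<'E'
from st import *
import sys
ang=[float(a) for a in sys.argv[2:]]
def box(a,y0=-30,dx=0,dy=0):
    # angle a: CCW seen from above by -a from dab at -y
    u=np.array([np.sin(-a),-np.cos(-a)]) ; w=np.array([-u[1],u[0]])
    out=[]
    for z in (246,222): out.append(np.array([[*(np.array([dx,y0+dy])+u*25*i+w*5*j),z] for i,j in((1,1),(1,-1),(-1,-1),(-1,1))]))
    return out
if __name__=="__main__":
    S=bot.capture("scene");T=bot.capture("top")
    ims=[]
    for c,(x0,y0,w,h) in ((S,(195,215,70,60)),(T,(370,230,70,60))):
        sc=8; raw=cv2.resize(c["frame"][y0:y0+h,x0:x0+w],None,fx=sc,fy=sc,interpolation=cv2.INTER_CUBIC)[:,:400]
        raw=cv2.resize(c["frame"][y0:y0+h,x0:x0+w],None,fx=5.6,fy=5.6,interpolation=cv2.INTER_CUBIC); im=raw.copy()
        for a,col in zip(ang,((0,255,255),(255,0,255))):
            for b in box(a): cv2.polylines(im,[((proj(c,vT(p,b))-[x0,y0]+.5)*5.6).astype(np.int32)],True,col,1)
            b=box(a)[0]; q=((proj(c,vT(p,[b[:2].mean(0)]))[0]-[x0,y0]+.5)*5.6).astype(int); cv2.circle(im,tuple(int(k) for k in q),3,(0,0,255),-1)
        ims.append(np.hstack([raw,im]))
    cv2.imwrite(sys.argv[1],np.vstack(ims)[:, :])
    print(np.vstack(ims).shape)
E
python3 pad.py pics/p0.png -2.05
```

```text
(672, 784, 3)
```

View pics/p0.png

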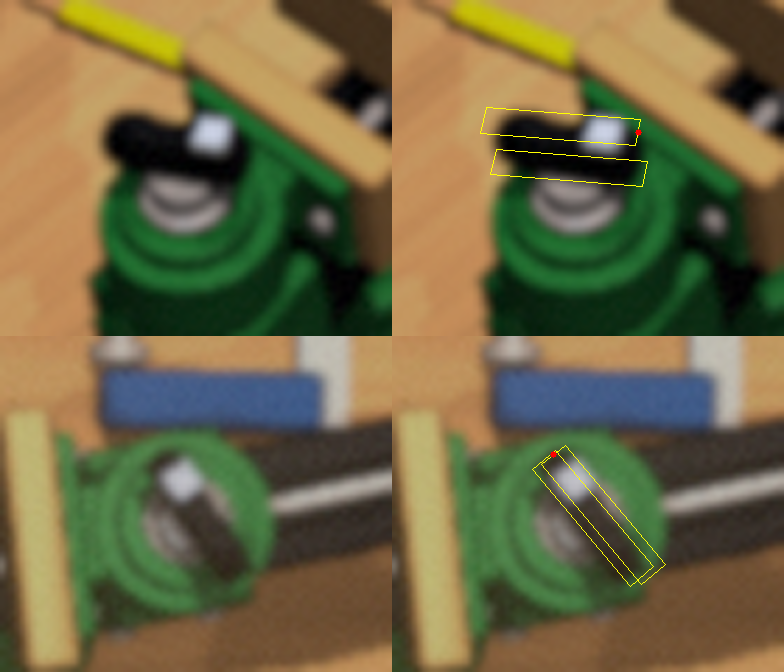

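The overlay shows the paddle at about -2.05 rad and roughly 1.5 mm further along +y than modelled. I'll rise, move over it and spin to the joint-6 branch that leaves the most range.

arm_command(
  moves=[
    [-3,0,0,-8,0.5],
    [-6,0,0,-16,0.5],
    [-6,0,0,-24,0.5],
    [-6,0,0,-32,0.5],
    [-6,0,0,-40,0.5],
    [-6,0,0,-48,0.5],
    [-6,0,0,-56,0.5],
    [-6,0,0,-64,0.5],
    [-6,0,0,-72,0.5],
    [-6,0,0,-80,0.5],
  ],
)

```text
time: 9.4
tool_pos: [430.4, -237.2, 450.9]
tcp_rot: [-2.392, 1.567, 2.354]
contact_force: [0.1, 0.8, -0.1]
grip_width: 45.5
```

arm_command(
  moves=[
    [0,0,0,-8,0.5],
    [0,0,0,-16,0.5],
    [0,0,0,-24,0.5],
    [0,0,0,-32,0.5],
    [0,0,0,-40,0.5],
    [0,0,0,-48,0.5],
    [0,0,0,-56,0.5],
    [0,0,0,-64,0.5],
    [0,0,0,-72,0.5],
    [0,0,0,-80,0.5],
  ],
)

```text
time: 10.4
tool_pos: [431.4, -237.0, 450.6]
tcp_rot: [2.477, 1.567, 2.343]
contact_force: [-0.0, 0.1, 0.6]
grip_width: 46.2
```

```bash
python3 - <<'E'
from st import *
o,M,g=state();print("tool y in vise deg",np.degrees(np.arctan2(*dirV(M[:,1])[[1,0]])), shift(M,g,[496.7,-43.4,290]))
E
```

```text
t 10.4 grip pt [ 430.9 -236.5  291.4] q [-6.580e-01  2.490e-01  1.527e+00  1.000e-03  1.370e+00 -2.096e+00] w 46.2 F [-0.   0.1  0.6] M [ 0.06 -0.15  0.06]
tool y in vise deg 70.93236669245663 [ 0.18 20.01  3.95]
```

arm_command(
  moves=[
    [0,3,0.6,-6,0.5],
    [0,6,1.2,-12,0.5],
    [0,9,1.8,-18,0.5],
    [0,12,2.4,-24,0.5],
    [0,15,3,-30,0.5],
    [0,18,3.6,-36,0.5],
    [0.1,20,3.95,-42,0.5],
    [0.1,20,3.95,-46.6,0.5],
    [0.1,20,3.95,-46.6,0.5],
  ],
)

```text
time: 11.3
tool_pos: [497.9, -42.8, 449.7]
tcp_rot: [1.711, 1.566, 2.394]
contact_force: [0.3, 0.0, -1.0]
grip_width: 45.9
```

```bash
cat > look2.py <<'E'
import sys
from st import *
n=sys.argv[1]
T=bot.capture("top");S=bot.capture("scene")
a=cv2.resize(T["frame"][210:310,350:450],None,fx=4,fy=4,interpolation=cv2.INTER_CUBIC);b=cv2.resize(S["frame"][190:290,180:280],None,fx=4,fy=4,interpolation=cv2.INTER_CUBIC)
cv2.imwrite(f"pics/l{n}.png",np.hstack([b,a]))
o,M,g=state();print("tool y in vise deg",np.degrees(np.arctan2(*dirV(M[:,1])[[1,0]])), shift(M,g,[496.7,-43.4,236.5]),"grip V",toV(g).round(1))
E
python3 look2.py 1
```

```text
t 11.4 grip pt [497.1 -43.3 290.6] q [-2.420e-01  2.630e-01  1.510e+00  2.000e-03  1.372e+00 -2.491e+00] w 45.5 F [ 0.2 -0.2  0.6] M [ 0.15 -0.07  0.01]
tool y in vise deg 117.448763548033 [ 5.41 -0.01 -0.03] grip V [  0.4 -28.5 290.6]
```

View pics/l1.png

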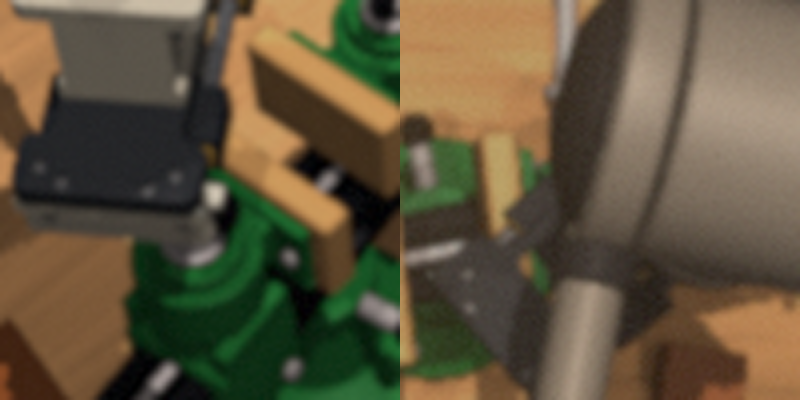

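arm_command(
  moves=[
    [2.5,0,0,0,0.5],
    [4.5,0,0,0,0.5],
    [5.4,0,0,0,0.5],
    [5.4,0,0,0,0.5],
    [5.4,0,0,0,0],
    [5.4,0,0,0,0],
    [5.4,0,0,0,0],
    [5.4,0,0,0,0],
    [5.4,0,0,0,0],
    [5.4,0,0,0,0],
  ],
)

```text
time: 12.4
tool_pos: [497.8, -43.9, 398.1]
tcp_rot: [-0.154, 1.569, 0.524]
contact_force: [-0.2, -2.0, 10.6]
grip_width: 9.9
```

arm_command(
  moves=[
    [0,0,0,0,0],
    [0,0,0,0,0],
    [0,0,0,0,0],
  ],
)

```text
time: 12.7
tool_pos: [497.8, -44.0, 398.2]
tcp_rot: [-0.191, 1.569, 0.488]
contact_force: [-0.2, -0.6, 1.5]
grip_width: 9.8
```

```bash
python3 look2.py 2
```

```text
t 12.8 grip pt [498.1 -43.8 239. ] q [-2.420e-01  3.010e-01  1.603e+00  1.000e-03  1.236e+00 -2.491e+00] w 10.0 F [ 0.4 -1.5  0.7] M [-0.02 -0.01 -0.12]
tool y in vise deg 117.434646058263 [ 0.25  0.12 -0.08] grip V [  1.3 -29.2 239. ]
```

View pics/l2.png

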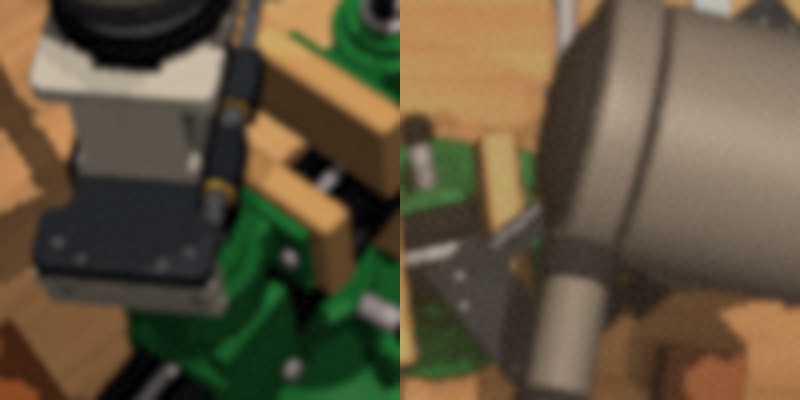

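arm_command(
  moves=[
    [0,0,0,8,0],
    [0,0,0,16,0],
    [0,0,0,24,0],
    [0,0,0,32,0],
    [0,0,0,40,0],
    [0,0,0,48,0],
    [0,0,0,56,0],
    [0,0,0,64,0],
    [0,0,0,72,0],
    [0,0,0,80,0],
  ],
)

```text
time: 13.8
tool_pos: [497.8, -43.7, 398.2]
tcp_rot: [1.444, 1.568, 0.72]
contact_force: [0.2, 0.8, -0.1]
grip_width: 10.1
```

```bash
python3 look2.py 3; python3 mark.py
```

```text
t 13.9 grip pt [498.1 -43.4 239. ] q [-0.242  0.301  1.603  0.002  1.236 -1.094] w 10.0 F [0.2 1.9 1.1] M [ 0.23 -0.16 -0.09]
tool y in vise deg 37.37837350075335 [ 0.25 -0.09 -0.11] grip V [  1.4 -28.8 239. ]
s max 207.0
-0.1 [-3.65 -1.33]
0 [-1.    0.32]
0.1 [1.74 2.13]
t max 133.0
-0.1 [ 0.66 -0.4 ]
0 [-0.09 -3.76]
0.1 [-0.92 -6.98]
```

View pics/l3.png

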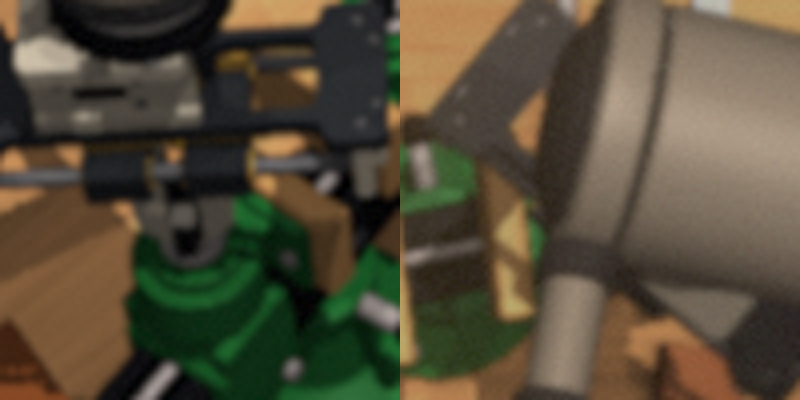

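arm_command(
  moves=[
    [0,0,0,8,0],
    [0,0,0,16,0],
    [0,0,0,22,0],
    [0,0,0,28,0],
    [0,0,0,32,0],
    [0,0,0,32,0],
  ],
)

```text
time: 14.6
tool_pos: [497.9, -43.6, 398.2]
tcp_rot: [1.975, 1.568, 0.704]
contact_force: [1.3, 1.3, -0.5]
grip_width: 10.1
```

```bash
python3 look2.py 4
```

```text
t 14.7 grip pt [498.3 -43.3 239. ] q [-0.241  0.301  1.603  0.002  1.236 -0.544] w 9.9 F [ 1.4  2.4 -0. ] M [ 0.1  -0.25 -0.06]
tool y in vise deg 5.857251973050705 [ 0.25 -0.15 -0.04] grip V [  1.5 -28.8 239. ]
```

arm_command(
  moves=[
    [0,0,0,3,0],
    [0,0,0,5,0],
    [0,0,0,5,0],
  ],
)

```text
time: 15.0
tool_pos: [498.0, -43.6, 398.2]
tcp_rot: [2.062, 1.568, 0.708]
contact_force: [0.6, 0.9, -0.1]
grip_width: 10.0
```

```bash
python3 look2.py 5
```

```text
t 15.1 grip pt [498.3 -43.3 239. ] q [-0.241  0.301  1.603  0.002  1.236 -0.459] w 9.8 F [ 0.8  1.4 -0.5] M [ 0.06 -0.25 -0.06]
tool y in vise deg 0.9946931144077321 [ 0.25 -0.16 -0.02] grip V [  1.6 -28.7 239. ]
```

arm_command(
  moves=[
    [0,0,0,2,0],
    [0,0,0,4,0],
    [0,0,0,4,0],
  ],
)

```text
time: 15.4
tool_pos: [498.0, -43.6, 398.2]
tcp_rot: [1.968, 1.568, 0.547]
contact_force: [1.8, 0.1, 1.0]
grip_width: 9.9
```

```bash
python3 look2.py 6
```

```text
t 15.5 grip pt [498.4 -43.4 239.1] q [-0.241  0.301  1.602  0.002  1.236 -0.392] w 10.2 F [ 0.8 -0.8  0.5] M [-0.03 -0.28  0.69]
tool y in vise deg -2.8572563823458275 [ 0.26 -0.17 -0.03] grip V [  1.6 -28.9 239.1]
```

View pics/l6.png

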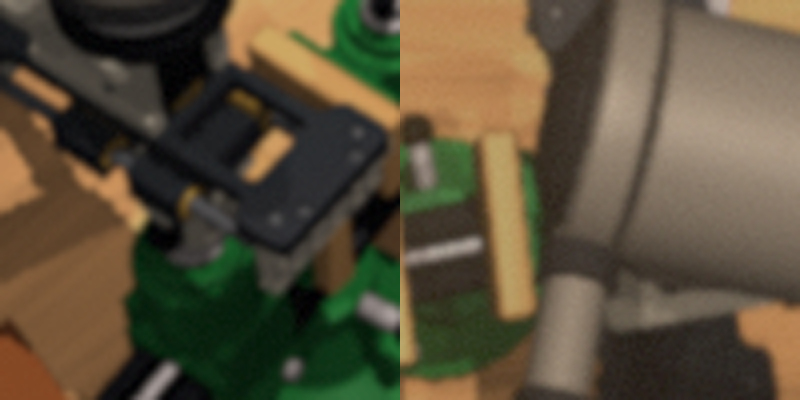

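The moment jumped to 0.69 N m as the tool lined up with the beam, so the screw is seating. A little more to confirm.

arm_command(
  moves=[
    [0,0,0,2,0],
    [0,0,0,3,0],
    [0,0,0,3,0],
  ],
)

```text
time: 15.8
tool_pos: [498.0, -43.6, 398.3]
tcp_rot: [1.973, 1.568, 0.5]
contact_force: [1.2, 0.1, 0.7]
grip_width: 10.6
```

```bash
python3 look2.py 7
```

```text
t 15.9 grip pt [498.4 -43.4 239. ] q [-0.241  0.301  1.602  0.002  1.236 -0.34 ] w 11.1 F [2.1 1.1 1. ] M [-0.01 -0.32  0.82]
tool y in vise deg -5.786230892227846 [ 0.25 -0.17 -0.02] grip V [  1.6 -28.9 239. ]
```

arm_command(
  moves=[
    [0,0,0,-8,0],
    [0,0,0,-16,0],
    [0,0,0,-24,0],
    [0,0,0,-32,0],
    [0,0,0,-40,0],
    [0,0,0,-48,0],
    [0,0,0,-56,0],
    [0,0,0,-64,0],
    [0,0,0,-72,0],
    [0,0,0,-80,0],
  ],
)

```text
time: 16.9
tool_pos: [497.9, -43.8, 398.2]
tcp_rot: [0.75, 1.568, 0.679]
contact_force: [-0.2, -0.4, 1.7]
grip_width: 9.9
```

arm_command(
  moves=[
    [0,0,0,-6,0],
    [0,0,0,-11,0],
    [0,0,0,-15,0],
    [0,0,0,-15,0],
    [0,0,0,-15,0],
    [0,0,0,-15,0],
  ],
)

```text
time: 17.5
tool_pos: [497.9, -43.9, 398.2]
tcp_rot: [0.502, 1.568, 0.691]
contact_force: [0.7, 0.7, 0.8]
grip_width: 9.8
```

```bash
python3 look2.py 8; python3 mark.py; python3 -c "
from h import *;from plant import bot
T=bot.capture('top');S=bot.capture('scene')
cv2.imwrite('pics/fs.png',S['frame']);cv2.imwrite('pics/ft.png',T['frame'])"
```

```text
t 17.6 grip pt [498.1 -43.6 239. ] q [-2.420e-01  3.010e-01  1.603e+00  2.000e-03  1.236e+00 -2.003e+00] w 9.9 F [ 2.  -0.4  0.7] M [ 0.09 -0.18  0.02]
tool y in vise deg 89.43263730742514 [ 0.25  0.05 -0.14] grip V [  1.4 -29.  239. ]
s max 206.0
-0.1 [-3.64 -1.33]
0 [-0.99  0.32]
0.1 [1.74 2.13]
t max 131.0
-0.1 [ 0.9 -0.5]
0 [ 0.16 -3.86]
0.1 [-0.68 -7.09]
```

View pics/l8.png

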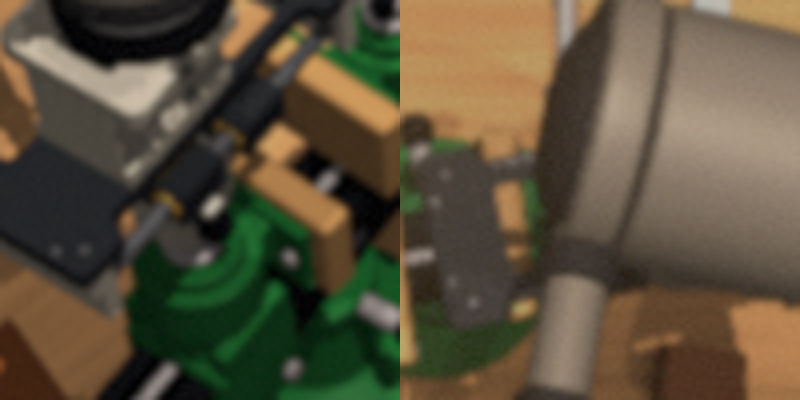

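View pics/fs.png

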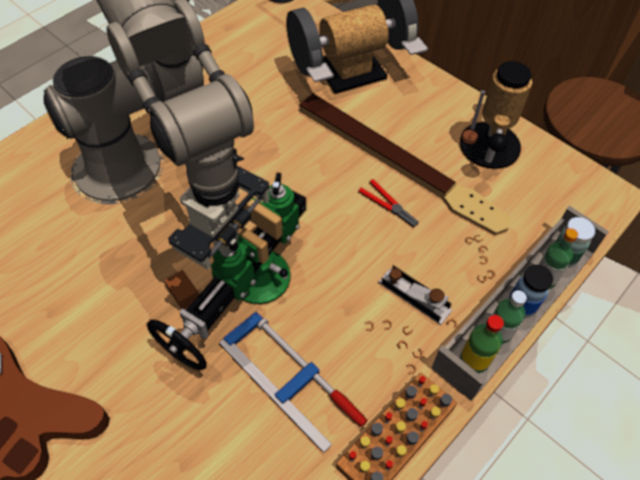

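View pics/ft.png

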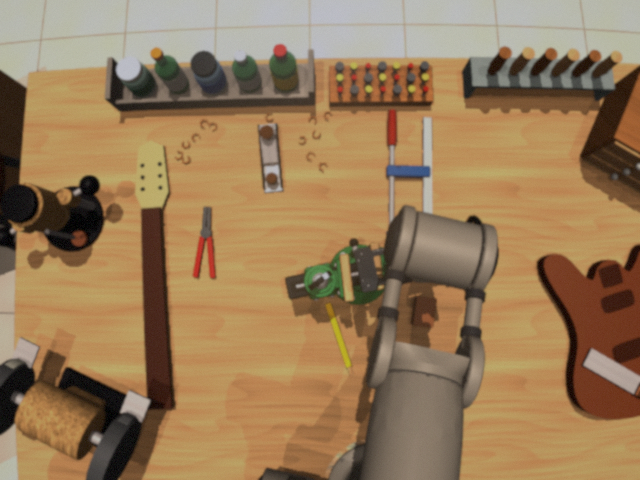

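The final pictures show the mark at the top of the wheel and the gripped paddle across the beam, with its dab pointing away from the robot (scene crop (212,205)). The other screw (top picture (320,280)) and the bench items have not moved. I'm handing in.

```bash
python3 -c "
from plant import bot
print(bot.close_job()); o=bot.get_obs(); print(o['time'],o['grip_width'],o['tool_pos'])"
```

```text
the job is handed in; nothing more can be done
None
the job is handed in; nothing more can be done
```

The vise is set as asked and I handed the job in at about 18 s of the 69 s, with the gripper still holding the sliding post's thumbscrew. No verdict is reported, so these are my own last checks.

- **Handwheel:** I wound it clockwise in two strokes with one regrasp, from about -2.4 rad. With the wheel in clear view, both cameras put the mark at about +0.03 rad, with estimates from 0.015 to 0.05 against the 0.12 limit. At the end the top camera's view of the mark was blocked by the arm, so its last reading there means nothing. The scene camera read the same as before.
- **Thumbscrew seating:** I turned it clockwise from about -2.05 rad. With the tool lined up with the beam, the moment jumped from about 0 to 0.7–0.8 N m and the paddle began to slip in the pads, so I took it as seated.
- **Quarter turn back:** I backed it off to a tool angle of 89.4° from the beam, about -1.56 rad against the -1.571 rad target. I read the screw angle from the tool rather than directly, and the stop position it is measured from is uncertain by a degree or two.
- **Grip at hand-in:** The fingers were at 9.9 mm on the 10 mm paddle. The grasp point was 239 mm up, about 4 mm above the grip point, because the descent stopped 2.5 mm short, probably with the fingertips resting on the hub.
- **Left alone:** In the last pictures the other post's thumbscrew and the bench items look to be where they started. I judged this by eye. The arm hid part of the bar clamp in the top view and of the offcut in the scene view.

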